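Put the press tooling away

TASK

Put the loose press tooling away: stand each of the three plain round metal dies upright inside the round wooden holder of its own size (small in small, middle in middle, large in large), and slide the flat metal plate, held by its tab, under the beam of the steel bridge until it is fully home against the stop. Any order will do; leave the tack jar and the thread spool standing where they are.

Things in the scene. Friction and masses are not known exactly. Their poses are not given: they have to be found in the camera images.
- die_small: small round die: plain bright aluminium cylinder, 30 mm diameter, 50 mm tall, about 0.1 kg, standing upright on the worktop, loose. Origin at the centre of its underside, z up; yaw means nothing.
- die_middle: middle-sized round die: plain bright aluminium cylinder, 44 mm diameter, 50 mm tall, about 0.2 kg, standing upright on the worktop, loose. Origin at the centre of its underside, z up; yaw means nothing.
- die_large: large round die: plain bright aluminium cylinder, 58 mm diameter, 50 mm tall, about 0.33 kg, standing upright on the worktop, loose. Origin at the centre of its underside, z up; yaw means nothing.
- holder_small: small die holder: shallow round pale-wood cup fixed to the worktop, outside 60 mm diameter and 18 mm high, inside 44 mm diameter; inner floor 6 mm above the worktop (recess 12 mm deep). Origin at the centre of its underside.
- holder_middle: middle-sized die holder: shallow round pale-wood cup fixed to the worktop, outside 74 mm diameter and 18 mm high, inside 58 mm diameter; inner floor 6 mm above the worktop (recess 12 mm deep). Origin at the centre of its underside.
- holder_large: large die holder: shallow round pale-wood cup fixed to the worktop, outside 88 mm diameter and 18 mm high, inside 72 mm diameter; inner floor 6 mm above the worktop (recess 12 mm deep). Origin at the centre of its underside.
- slide_plate: loose bright aluminium plate, 110 mm long (x), 40 wide (y), 10 thick, about 0.2 kg, lying flat, with an upright tab to hold it by: 26 mm long in x, 14 thick in y, centred at x = -42 mm, y = 0, top 72 mm above the plate's underside. Origin: centre of the underside; +x points away from the tab, to the end that enters the slot first.
- bridge: low dark-steel bridge fixed on the worktop. Side rails (x -45 to 37 mm) leave a slot y -28 to 28 mm, floor the worktop, open at its -x end, closed by a stop with inner face x = 25. A beam (x -40 to 10) leaves 20 mm beneath, top 42, bolt heads 47. Origin: on the worktop, mid-frame; +x is the push-in direction. Plate home: its origin at x = -30, tab outside, 14 mm before the rails.
- tack_jar: bystander: clear jar of tacks with a grey lid, 60 mm diameter, 82 mm tall, loose; to be left where it stands. Origin at the centre of its underside.
- spool_cream: bystander: cream-white flanged thread spool, 48 mm diameter, 55 mm tall, loose; to be left where it stands. Origin at the centre of its underside.
There are look-alikes about, which are no part of the job. What is shaped like the die_middle but purple is not meant.

How it is judged:
At the end, for the whole second after the job is handed in: Each die upright (0.1 rad) on the floor of its own holder, within 10 mm of its centre, underside under 10 mm high. Plate flat in the slot, leading end within 8 mm of the stop, within 12 mm and 0.2 rad of the slot's middle line. All released and at rest (horizontal distance between die_small and holder_small below 0.01 m and z of die_small in the frame of holder_small below 0.01 m and angle between each of die_small, die_middle, die_large's own z axis and vertical below 0.1 rad and linear speed of each of die_small, die_middle, die_large, slide_plate below 0.02 m/s and horizontal distance between die_middle and holder_middle below 0.01 m and z of die_middle in the frame of holder_middle below 0.01 m and horizontal distance between die_large and holder_large below 0.01 m and z of die_large in the frame of holder_large below 0.01 m and x of slide_plate in the frame of bridge above -0.038 m and y of slide_plate in the frame of bridge between -0.012 and 0.012 m and z of slide_plate in the frame of bridge below 0.004 m and angle between the x axis of slide_plate and the x axis of bridge, either way round below 0.2 rad and angle between slide_plate's own z axis and vertical below 0.08 rad); the robot touches nothing.
It fails at once if the tack jar is moved more than 30 mm or tipped (distance of tack_jar from where it was at the start of the episode above 0.03 m or angle between tack_jar's own z axis and vertical above 0.5 rad).
It fails at once if the thread spool is moved more than 30 mm or tipped (distance of spool_cream from where it was at the start of the episode above 0.03 m or angle between spool_cream's own z axis and vertical above 0.5 rad).
It also fails if it takes over 120 s, if anything falls off the work surface, if the arm or the gripper's body presses on something with over 40 N, if the wrist force passes 120 N, or if a joint passes its speed limit or range.

ROBOT

A 7-joint arm with a two-finger parallel gripper is mounted at the origin on a cart in front of the work surface, level with it; the furniture and walls round the work are solid. World frame = base frame: x ahead of the robot, y to its left, z up, the work surface at z = 0. Lengths are in m, angles in rad, forces in N, time in s.
With the tool pointing down it reaches from about 0.425 to 0.875 m from the base axis. Payload 4.7 kg.
Tool frame: the origin (TCP) lies at the very end of the fingers, on their centre line; the grasp point (between the pads) lies 19 mm behind it; z points along the fingers, y is the direction in which the jaws open and shut (so a half turn about z gives the same grasp; the last joint's range is limited). The gripper opens to 85 mm and grips with 20 to 120 N. Pads are 22 mm wide; open, the fingers measure 114 mm over their backs; the gripper's body (76 mm by 85 mm) begins 54 mm behind the grasp point. The pads swing forward as they close: fully open they stand 13 mm farther back than shut.
Start: joints at [1.138, 0.321, -0.07, 1.45, 0.023, 1.371, -0.057], TCP at [0.281, -0.586, 0.231] pointing down, gripper open.
Joint ranges: [-2.86, 2.86], [-0.3, 2.09], [-1.38, 1.24], [0.06, 2.45], [-1.56, 4.7], [0.09, 2.05], [-2.69, 2.69]. Speed limits (rad/s): [2.57, 2.57, 3.14, 3.14, 3.14, 3.14, 3.14].

INTERFACE

Orientations are given as [roll, pitch, yaw] about the fixed x, y, z axes, in that order (R = Rz(yaw) Ry(pitch) Rx(roll)).
In Python, from workcell import r gives the robot as it stands. Calls block until the motion is done:
- r.move_ptp(position, orientation): joint-space move of the TCP to a pose.
- r.line_to(position, max_speed=0.15, rot=None, guard=None): straight line of the TCP; rot=None keeps the orientation; max_speed is the mean speed in m/s. With guard (N) it stops when the force on the tool has changed by that much, and returns True; else False.
- r.goto_joints(angles): joint-space move.
- r.set_gripper(opening, grip_force=None): finger opening in m; grip_force is the grip in N (None keeps the last); returns when the fingers have stopped.
- r.sleep(seconds).
- r.ik(position, orientation): joint angles nearest the present ones, or None.
- r.get_state(): the state.
- r.read_camera(name): name is "scene" or "top" or "wrist"; returns a dict with "color" (480x640x3 uint8, red, green, blue), "z_map" (480x640 float32, m along the optical axis (not along the pixel's ray), 0 where there is no reading), "vertical_fov" (degrees; the focal length in pixels is half the picture's height over the tangent of half this angle, whatever the lens; pixels are square), "cx", "cy" (the principal point, pixels), "rvec" (rotation vector, rad) and "tvec" (3), from world to camera coordinates, as OpenCV has them. Camera axes: x right, y down, z forward; pixel columns grow to the right and rows downward; lengths in m; the calibration is good to about 2 mm. A picture is of the moment at which its call begins.
A pose or a line that the arm cannot do raises r.Unreachable and nothing moves.
- r.job_done(): hands the job in, once; it reports no verdict.
The state is a dict: "t": time; "joint_pos": joint angles; "dq": joint speeds; "joint_torque": joint torques, N m; "tool_pos": TCP position; "ee_rot": TCP orientation; "ft_force": force on the tool from outside, world axes, zero at the start; "ft_torque": the same for the moment, N m; "finger_gap": finger opening in m.
Only numpy, scipy, OpenCV 4.12 (cv2) and the standard library are available. Lean on these libraries where they do the work, as an engineer would, in place of code of your own. Each camera call takes 0.05 s, during which the arm holds its last target.

## Working session

There is one attempt and no reset: what is moved stays moved. The work goes in short steps, each a Python script; the robot and the scene stay as the last script left them, time stands still between calls to the robot, and variables do not carry over. Pictures are saved under pics/ and viewed, and the job is handed in when it is done.

```bash
mkdir -p pics; ls; cat > h.py <<'E'
import numpy as np, cv2
from workcell import r
def cam(n):
    c=r.read_camera(n); h=c["color"].shape[0]
    f=h/2/np.tan(np.radians(c["vertical_fov"])/2)
    R=cv2.Rodrigues(np.array(c["rvec"],float))[0]; t=np.array(c["tvec"],float).ravel()
    return dict(c=c,img=c["color"],z=c["z_map"],f=f,R=R,t=t,cx=c["cx"],cy=c["cy"])
def ray(k,u,v,h):
    d=k["R"].T@np.array([(u-k["cx"])/k["f"],(v-k["cy"])/k["f"],1]); o=-k["R"].T@k["t"]
    return o+d*(h-o[2])/d[2]
def cloud(k):
    v,u=np.mgrid[:480,:640]; z=k["z"]
    P=np.stack([(u-k["cx"])/k["f"]*z,(v-k["cy"])/k["f"]*z,z],-1)
    return (P-k["t"])@k["R"]
def proj(k,p):
    q=k["R"]@np.array(p)+k["t"]; return q[:2]/q[2]*k["f"]+[k["cx"],k["cy"]]
def save(n,im): cv2.imwrite("pics/"+n+".png",cv2.cvtColor(im,cv2.COLOR_RGB2BGR))
E
python3 - <<'E'
from h import *
for n in("scene","top","wrist"):
    k=cam(n); save(n+"0",k["img"]); print(n,k["f"],-k["R"].T@k["t"],k["R"][2])
print(r.get_state())
E
```

```text
pics
scene 466.45324502705114 [-0.12217559  0.85967129  0.54673231] [ 0.57984146 -0.6794415  -0.4496033 ]
top 433.90029001704187 [0.44502039 0.10113732 0.99678258] [ 0.0571939   0.01067995 -0.99830596]
wrist 342.2558984513821 [ 0.34905203 -0.55253355  0.37280959] [-0.26844798 -0.12641753 -0.95496298]
{'t': 0.15, 'joint_pos': array([ 1.13809817,  0.32163345, -0.0701246 ,  1.45138957,  0.02261872,
        1.37081422, -0.05691123]), 'dq': array([ 0.00078735, -0.00078069,  0.00010092, -0.00467809, -0.00179204,
        0.00169252, -0.00074189]), 'joint_torque': array([ 6.00481344e-04, -4.94095051e+01, -3.82576212e-01, -3.14684057e+01,
        1.30219868e-02,  8.28591816e-03, -5.52114830e-05]), 'tool_pos': array([ 0.28065049, -0.58583613,  0.23049021]), 'ee_rot': array([-3.14013837e+00,  9.29570091e-05,  4.46852790e-01]), 'ft_force': array([-0.60986547, -0.46053504,  0.20421711]), 'ft_torque': array([-0.02517149,  0.00678665,  0.0389128 ]), 'finger_gap': 0.08507722759811757}
```

View pics/scene0.png

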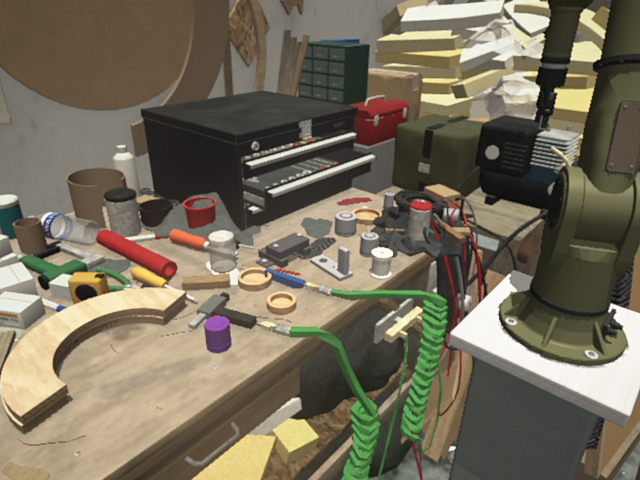

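View pics/top0.png

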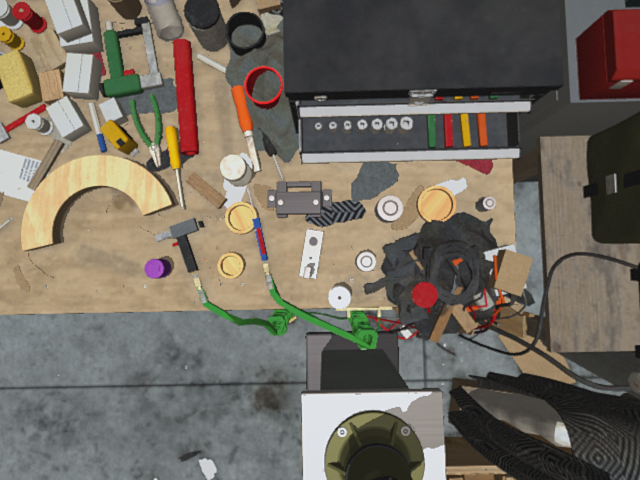

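View pics/wrist0.png

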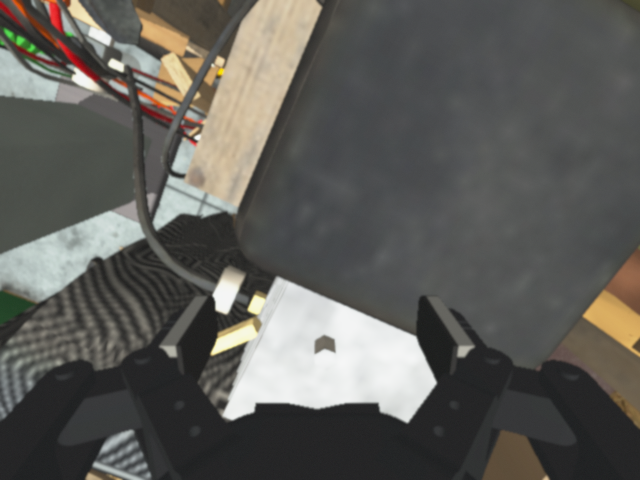

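```bash
python3 - <<'E'
from h import *
k=cam("top"); save("topc",cv2.resize(k["img"][145:325,190:510],(800,450),interpolation=cv2.INTER_CUBIC))
k2=cam("scene"); save("scenec",cv2.resize(k2["img"][170:320,180:460],(800,429),interpolation=cv2.INTER_CUBIC))
P=cloud(k)
for n,u,v in [("dieL?",389,208),("366",366,261),("488",488,203),("spool",340,297),("jar",236,168),("hL",437,204),("hM",241,217),("hS",231,265),("tab",311,270),("plate",313,245),("bridge",300,197),("purple",158,268),("redlid",425,295)]: print(n,P[v,u].round(3))
E
```

```text
dieL? [ 0.56  -0.044  0.049]
366 [0.445 0.01  0.051]
488 [ 0.566 -0.261  0.048]
spool [ 0.364  0.066 -0.003]
jar [0.649 0.284 0.082]
hL [ 0.572 -0.161  0.005]
hM [0.553 0.29  0.004]
hS [0.443 0.314 0.004]
tab [0.428 0.13  0.026]
plate [0.484 0.125 0.01 ]
bridge [0.59  0.151 0.042]
purple [0.44  0.465 0.048]
redlid [ 0.374 -0.101  0.116]
```

View pics/topc.png

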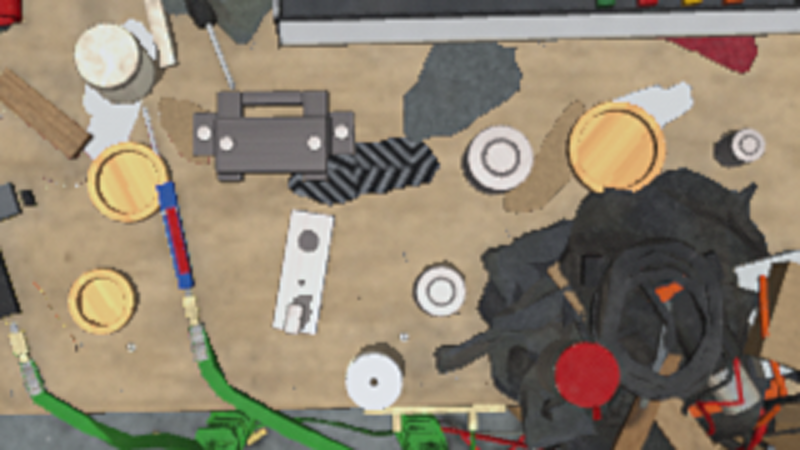

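View pics/scenec.png

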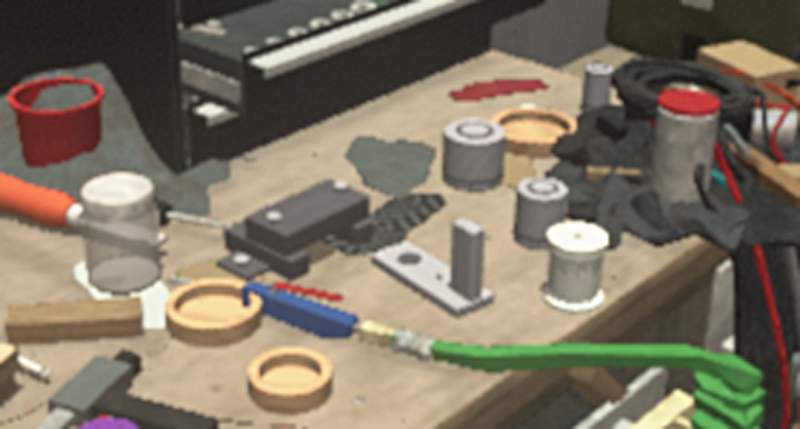

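```bash
python3 - <<'E'
from h import *
k=cam("top"); P=cloud(k); k2=cam("scene"); P2=cloud(k2)
def sel(P,c,rad,lo,hi):
    d=np.hypot(P[...,0]-c[0],P[...,1]-c[1]); return P[(d<rad)&(P[...,2]>lo)&(P[...,2]<hi)]
def circ(n,c,rad,lo,hi):
    for nm,Q in(("top",P),("sc",P2)):
        q=sel(Q,c,rad,lo,hi)
        if len(q)<5: print(n,nm,len(q)); continue
        (x,y),R=cv2.minEnclosingCircle(q[:,:2].astype(np.float32)); print(n,nm,len(q),round(x,4),round(y,4),"d",round(2*R,4),"mean",q.mean(0).round(4))
circ("L",(.56,-.044),.05,.044,.056)
circ("M",(.445,.01),.04,.044,.056)
circ("S",(.566,-.261),.03,.044,.056)
circ("spool",(.37,.066),.04,.048,.062)
circ("jar",(.649,.284),.05,.075,.09)
circ("hL",(.572,-.161),.055,.014,.022)
circ("hM",(.553,.29),.043,.014,.022)
circ("hS",(.443,.314),.04,.014,.022)
circ("tab",(.43,.13),.05,.066,.078)
def rect(n,c,rad,lo,hi):
    for nm,Q in(("top",P),("sc",P2)):
        q=sel(Q,c,rad,lo,hi)
        if len(q)<5: print(n,nm,len(q)); continue
        print(n,nm,len(q),q.mean(0).round(4),cv2.minAreaRect((q[:,:2]*1000).astype(np.float32)))
rect("plate",(.484,.125),.09,.006,.014)
rect("tab",(.43,.13),.05,.066,.078)
rect("beam",(.59,.155),.07,.037,.046)
rect("all",(.59,.155),.07,.015,.06)
# heights of clutter near hM
for v in range(205,275,6): print(v,[f"{P[v,u,2]*1000:.0f}" for u in range(222,280,4)])
E
```

```text
L top 538 0.5604 -0.0451 d 0.0581 mean [ 0.5598 -0.0448  0.0498]
L sc 189 0.559 -0.0459 d 0.0594 mean [ 0.5555 -0.0419  0.0498]
M top 316 0.4444 0.0102 d 0.044 mean [0.4442 0.0104 0.0497]
M sc 147 0.4427 0.0079 d 0.0469 mean [0.4404 0.0135 0.0498]
S top 149 0.5675 -0.2618 d 0.0314 mean [ 0.566  -0.2613  0.0496]
S sc 47 0.566 -0.2621 d 0.0335 mean [ 0.5627 -0.2588  0.0496]
spool top 381 0.3675 0.0706 d 0.0481 mean [0.3675 0.0706 0.0547]
spool sc 195 0.3655 0.0678 d 0.0512 mean [0.3655 0.0713 0.0552]
jar top 536 0.6526 0.293 d 0.0573 mean [0.6517 0.2925 0.0814]
jar sc 280 0.6515 0.2939 d 0.0589 mean [0.6473 0.2949 0.0811]
hL top 525 0.5663 -0.1623 d 0.1019 mean [ 0.5595 -0.1595  0.0179]
hL sc 163 0.5653 -0.1608 d 0.0985 mean [ 0.5623 -0.1608  0.0179]
hM top 319 0.5509 0.2865 d 0.078 mean [0.5496 0.2872 0.0177]
hM sc 275 0.5486 0.2868 d 0.0775 mean [0.5461 0.2881 0.0174]
hS top 254 0.4417 0.3139 d 0.0601 mean [0.4417 0.3143 0.0173]
hS sc 244 0.4403 0.3126 d 0.0626 mean [0.4392 0.3142 0.0173]
tab top 79 0.4239 0.1386 d 0.0271 mean [0.4238 0.1382 0.0709]
tab sc 56 0.4213 0.1368 d 0.0249 m
[... 1474 characters left out ...]
'14', '19', '5', '6', '19', '20', '19', '26', '2', '-2', '1', '-0', '-0']
235 ['0', '-2', '-1', '-1', '-2', '-4', '2', '1', '-4', '29', '16', '-1', '-2', '-4', '-2']
241 ['1', '1', '-4', '0', '0', '-2', '-2', '1', '0', '20', '28', '0', '2', '1', '-2']
247 ['1', '-1', '1', '-1', '-1', '4', '-3', '4', '-0', '20', '30', '-3', '-1', '-0', '997']
253 ['-4', '15', '18', '16', '1', '-2', '-1', '-0', '1', '2', '31', '12', '-2', '0', '1']
259 ['16', '4', '5', '5', '18', '5', '-1', '5', '-4', '0', '13', '21', '-2', '1', '-1']
265 ['6', '9', '5', '5', '4', '18', '-0', '-0', '-2', '-0', '-2', '21', '-1', '-2', '0']
271 ['15', '6', '3', '7', '16', '13', '-2', '1', '-1', '-0', '-1', '17', '-1', '1', '-1']
```

```bash
python3 - <<'E'
from h import *
from scipy.optimize import least_squares
k=cam("top"); k2=cam("scene")
for nm,kk in(("top",k),("sc",k2)):
    P=cloud(kk)
    for n,c,ri,ro in(("hL",(.573,-.161),.036,.044),("hM",(.551,.287),.029,.037),("hS",(.4417,.3139),.022,.03)):
        c=np.array(c); m=(ri+ro)/2
        hsv=cv2.cvtColor(kk["img"],cv2.COLOR_RGB2HSV)
        wood=(hsv[...,0]>10)&(hsv[...,0]<24)&(hsv[...,1]>90)
        for i in range(6):
            d=np.hypot(P[...,0]-c[0],P[...,1]-c[1])
            q=P[(abs(d-m)<.009-.0007*i)&(P[...,2]>.0145)&(P[...,2]<.021)&wood][:,:2]
            c=least_squares(lambda s:np.hypot(q[:,0]-s[0],q[:,1]-s[1])-m,c,loss="soft_l1",f_scale=.002).x
        print(nm,n,len(q),c.round(4))
    S=(P[...,2]>.006)&(P[...,2]<.014)&(P[...,0]>.38)&(P[...,0]<.535)&(P[...,1]>.085)&(P[...,1]<.165)&(hsv[...,1]<45)
    n,l,s,_=cv2.connectedComponentsWithStats(S.astype(np.uint8)); i=1+s[1:,4].argmax()
    q=P[l==i]; print(nm,"plate",len(q),cv2.minAreaRect((q[:,:2]*1000).astype(np.float32)))
    B=(P[...,2]>.034)&(P[...,2]<.045)&(P[...,0]>.53)&(P[...,0]<.66)&(P[...,1]>.09)&(P[...,1]<.225)
    q=P[B]; print("beam",len(q),np.percentile(q[:,:2],[0.5,99.5],axis=0).round(4).tolist())
    for lo,hi in((.044,.052),(.012,.028),(.025,.034)):
        q=P[(P[...,2]>lo)&(P[...,2]<hi)&(P[...,0]>.53)&(P[...,0]<.66)&(P[...,1]>.09)&(P[...,1]<.225)]
        if len(q): print(lo,len(q),np.percentile(q[:,:2],[1,99],axis=0).round(4).tolist())
    # clutter around hL and dies
P=cloud(k)
g={}
for a in P.reshape(-1,3):
    if .36<a[0]<.76 and -.32<a[1]<.42 and 0<a[2]<.3:
        key=(round(a[0]/.02),round(a[1]/.02)); g[key]=max(g.get(key,0),a[2])
print("     "+" ".join(f"{j*20:4d}" for j in range(20,-17,-1)))
for i in range(37,17,-1): print(f"{i*20:4d} "+" ".join(f"{g.get((i,j),0)*1000:4.0f}" for j in range(20,-17,-1)))
E
```

```text
top hL 323 [ 0.5703 -0.1555]
top hM 241 [0.5498 0.2887]
top hS 211 [0.4421 0.3138]
top plate 736 ((465.1289978027344, 130.4346923828125), (39.59799575805664, 109.3174819946289), 79.58331298828125)
beam 936 [[0.5534, 0.1067], [0.6024, 0.2046]]
0.044 126 [[0.5565, 0.1092], [0.6002, 0.2013]]
0.012 404 [[0.5475, 0.1061], [0.6545, 0.2049]]
0.025 29 [[0.5523, 0.1104], [0.554, 0.1873]]
sc hL 107 [ 0.5686 -0.1561]
sc hM 188 [0.5474 0.2893]
sc hS 194 [0.4397 0.3147]
sc plate 389 ((463.54779052734375, 130.37417602539062), (40.913387298583984, 112.3489990234375), 78.31116485595703)
beam 493 [[0.5498, 0.1069], [0.6016, 0.2064]]
0.044 34 [[0.5546, 0.1106], [0.5872, 0.2032]]
0.012 299 [[0.5454, 0.1084], [0.658, 0.2067]]
0.025 140 [[0.5501, 0.1091], [0.6008, 0.2069]]
      400  380  360  340  320  300  280  260  240  220  200  180  160  140  120  100   80   60   40   20    0  -20  -40  -60  -80 -100 -120 -140 -160 -180 -200 -220 -240 -260 -280 -300 -320
 740   44   35    4    4    3    4   29   29   32   40   44   39  274  274  274  274  273  275  274  274  274  274  274  274  275  274  275  274  2
[... 2952 characters left out ...]
    5   13   75   12    3    4    6    4   52   51   13   28   30   30   97  106   99   92   91  105  105   67   96   97   96   95
 400   20   21    5    4    3    4    6    5   21   25    5    4    4    8   11    4   56   57    4   26   35   37   34   37  118  120  117  103   84   87  105  104   94   96   96   96   95
 380    5   24   21    4    5    4    4    5   19   22   21    6    3    4    4   58   60   59   57   28   32   28   24   39  119  120  119  104  106  103  103   98   92   94   95   96   87
 360    3   24   23    4    4    3    3    4    4   23   21    4    6    3    4   58   58   59   58    3    3    2   16   28  119  119  120  104  105  103  103   91   78   81   87   93   85
```

```bash
python3 - <<'E'
from h import *
pi=np.pi
poses={"S":((.567,-.262,.017),[pi,0]),"hS":((.441,.314,.03),[pi,0,pi/2,-pi/2]),"L":((.5597,-.0455,.013),[pi,0,pi/2,-pi/2]),"hL":((.57,-.157,.03),[pi,0]),
"M":((.4435,.0095,.015),[pi/4,-3*pi/4]),"hM":((.5487,.289,.025),[pi/4,-3*pi/4]),"tab":((.423,.1384,.035),[-.19,pi-.19]),"home":((.52,.1573,.035),[-.018,pi-.018])}
for n,(p,ys) in poses.items():
    for y in ys:
        for dz in(0,.12):
            q=r.ik([p[0],p[1],p[2]+dz],[pi,0,y]); print(n,round(y,2),dz,None if q is None else np.round(q,2))
# hL by colour contour in top
k=cam("top"); hsv=cv2.cvtColor(k["img"],cv2.COLOR_RGB2HSV)
m=cv2.inRange(hsv,(10,110,150),(24,255,255))
for (u,v),hh in(((437,204),.018),((241,217),.018),((231,265),.018)):
    sub=np.zeros_like(m); sub[v-28:v+28,u-28:u+28]=m[v-28:v+28,u-28:u+28]
    c=max(cv2.findContours(sub,0,2)[0],key=cv2.contourArea); e=cv2.fitEllipse(cv2.convexHull(c)); print(e,ray(k,*e[0],hh).round(4))
# small crop
save("close",np.hstack([cv2.resize(k["img"][v-35:v+35,u-35:u+35],(260,260),interpolation=cv2.INTER_CUBIC) for u,v in((488,203),(389,208),(366,261))]))
E
```

```text
S 3.14 0 [ 0.85  0.52 -0.58  1.71  0.33  1.01  1.72]
S 3.14 0.12 [ 0.87  0.39 -0.6   1.62  0.23  1.21  1.79]
S 0 0 [ 0.6   0.47 -0.26  1.72  0.14  0.97 -1.28]
S 0 0.12 [ 0.62  0.34 -0.28  1.63  0.1   1.19 -1.25]
hS 3.14 0 [ 0.18  0.48 -1.    1.9   0.48  1.02  0.54]
hS 3.14 0.12 [ 0.39  0.41 -1.27  1.8   0.42  1.25  0.58]
hS 0 0 [ 0.21  0.5  -1.04  1.9   0.51  1.03 -2.63]
hS 0 0.12 [-0.95  0.15  0.3   1.84 -0.05  1.16 -2.2 ]
hS 1.57 0 [ 0.27  0.57 -1.14  1.9   0.59  1.06 -1.12]
hS 1.57 0.12 [ 0.21  0.28 -1.    1.8   0.25  1.2  -0.86]
hS -1.57 0 [ 0.29  0.59 -1.18  1.9   0.62  1.08  2.  ]
hS -1.57 0.12 [ 0.33  0.35 -1.17  1.8   0.35  1.22  2.2 ]
L 3.14 0 [ 0.64  0.44 -0.72  1.87  0.35  0.96  1.34]
L 3.14 0.12 [ 0.68  0.28 -0.75  1.78  0.21  1.16  1.44]
L 0 0 [ 0.47  0.39 -0.51  1.88  0.23  0.93 -1.72]
L 0 0.12 [ 0.52  0.25 -0.56  1.78  0.14  1.15 -1.65]
L 1.57 0 [ 0.55  0.41 -0.6   1.87  0.29  0.94 -0.19]
L 1.57 0.12 [ 0.6   0.26 -0.65  1.78  0.17  1.16 -0.1 ]
L -1.57 0 [-0.83  0.58  1.07  1.92 -0.6   1.01 -2.63]
L -1.57 0.12 None
hL 3.14 0 [ 0.74  0.45 -0.62  1.79  0.31  1.    1.56]
h
[... 742 characters left out ...]
  -1.01  2.12  0.22  0.92  0.83]
tab 2.95 0.12 [ 0.68 -0.05 -1.01  2.   -0.05  1.17  1.07]
home -0.02 0 [ 0.41  0.42 -0.88  1.9   0.38  1.   -2.23]
home -0.02 0.12 [ 0.52  0.28 -0.99  1.79  0.25  1.21 -2.12]
home 3.12 0 [ 0.52  0.49 -1.02  1.9   0.49  1.03  0.84]
home 3.12 0.12 [ 0.56  0.29 -1.03  1.79  0.27  1.21  1.  ]
((436.25933837890625, 203.83877563476562), (37.046424865722656, 38.557498931884766), 97.43318939208984) [ 0.5708 -0.1558  0.018 ]
((240.9132537841797, 217.1423797607422), (30.83208656311035, 31.78392791748047), 147.8990936279297) [0.5507 0.2873 0.018 ]
((230.22528076171875, 264.90936279296875), (25.5448055267334, 25.77789306640625), 152.34039306640625) [0.443  0.3127 0.018 ]
```

View pics/close.png

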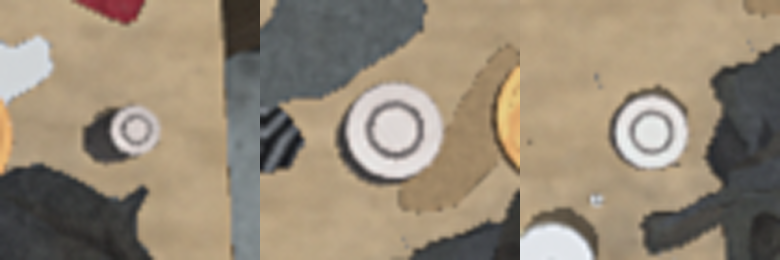

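Candidates (top image): dies at (488,203) small, (366,261) middle and (389,208) large. They are bright, plain and of matching diameter. Look-alikes are the purple cylinder (158,268), the cream spool (340,297), the red-lid jar (425,295) and the sockets in the drawer (360,125). The close crop shows three bare metal cylinders, so the choice holds. I'll start with the large die.

```bash
cat >> h.py <<'E'
pi=np.pi
def st(m=""):
    s=r.get_state(); print(m,"t",round(s["t"],1),"p",np.round(s["tool_pos"],4),"yaw",round(s["ee_rot"][2],3),"gap",round(s["finger_gap"],4),"F",np.round(s["ft_force"],1))
def pick(x,y,z,yaw,op,f=60):
    r.set_gripper(op); r.move_ptp([x,y,.17],[pi,0,yaw]); 
    print("guard",r.line_to([x,y,z],.12,guard=15)); st("down")
    r.set_gripper(0.0,f); st("gripped"); r.line_to([x,y,z+.13],.15); st("up")
def place(x,y,z,yaw,op):
    r.move_ptp([x,y,.17],[pi,0,yaw]); r.line_to([x,y,z+.02],.12)
    print("guard",r.line_to([x,y,z],.03,guard=8)); st("placed")
    r.set_gripper(op); r.line_to([x,y,.19],.15); st("away")
E
python3 - <<'E'
from h import *
r.line_to([.281,-.586,.3],.2)
r.move_ptp([.56,-.0455,.3],[pi,0,pi]); st("over")
pick(.5597,-.0455,.013,pi,.085)
k=cam("scene"); save("L1",cv2.resize(k["img"][120:330,250:530],(800,600)))
E
```

```text
over t 3.2 p [ 0.56   -0.0469  0.2998] yaw 3.139 gap 0.0854 F [-0.3  0.2 -0.9]
guard False
down t 5.4 p [ 0.5605 -0.0455  0.0138] yaw -3.142 gap 0.0854 F [ 0.6 -0.3  0.1]
gripped t 5.8 p [ 0.5604 -0.0457  0.0139] yaw 3.141 gap 0.0564 F [-1.5 -0.1  5.5]
up t 6.8 p [ 0.5587 -0.0455  0.1417] yaw 3.142 gap 0.0562 F [ 0.3 -1.  -3.6]
```

View pics/L1.png

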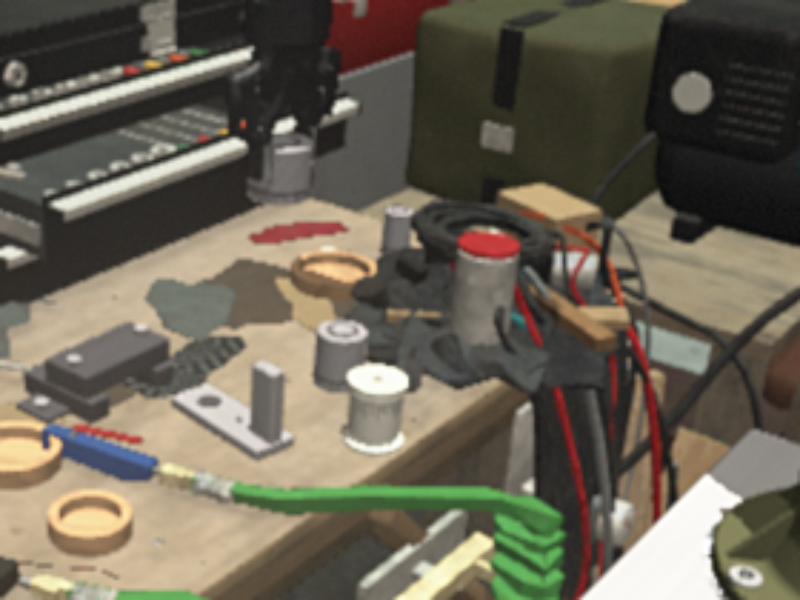

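The view shows the large die held upright between the fingers at about (285,165), and everything else is undisturbed.

```bash
python3 - <<'E'
from h import *
place(.570,-.156,.019,pi,.08)
k=cam("top"); save("L2",cv2.resize(k["img"][150:330,300:520],(733,600)))
pick(.567,-.262,.017,pi,.05)
k=cam("scene"); save("S1",cv2.resize(k["img"][120:330,250:530],(800,600)))
E
```

```text
guard True
placed t 9.2 p [ 0.5695 -0.156   0.02  ] yaw -3.142 gap 0.0564 F [-0.5  0.5  4.8]
away t 10.9 p [ 0.5693 -0.1559  0.1889] yaw 3.142 gap 0.08 F [-0.9 -0.6 -0.2]
guard False
down t 13.3 p [ 0.5677 -0.2623  0.0179] yaw 3.142 gap 0.05 F [-0.7 -0.4  0.1]
gripped t 13.6 p [ 0.5678 -0.2623  0.018 ] yaw 3.142 gap 0.0283 F [-0.8 -0.5  3.7]
up t 14.6 p [ 0.5661 -0.2618  0.1457] yaw 3.142 gap 0.0282 F [ 0.6  0.6 -0.8]
```

View pics/L2.png

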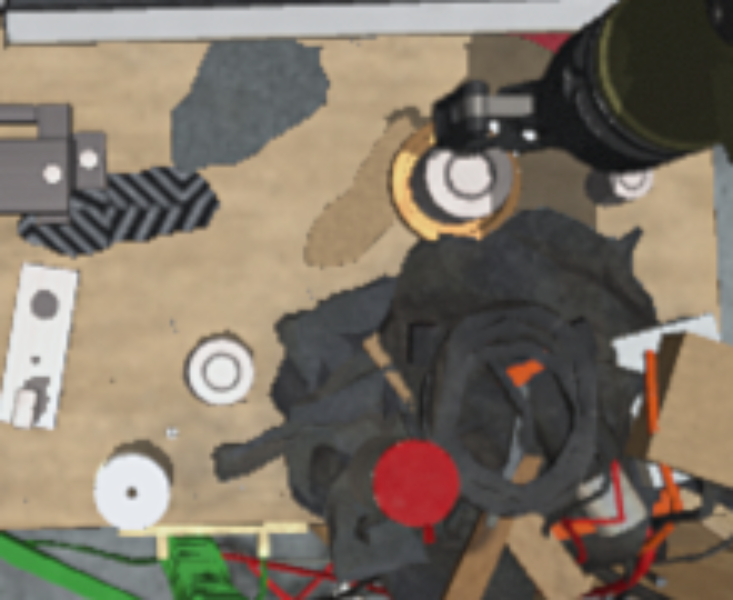

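View pics/S1.png

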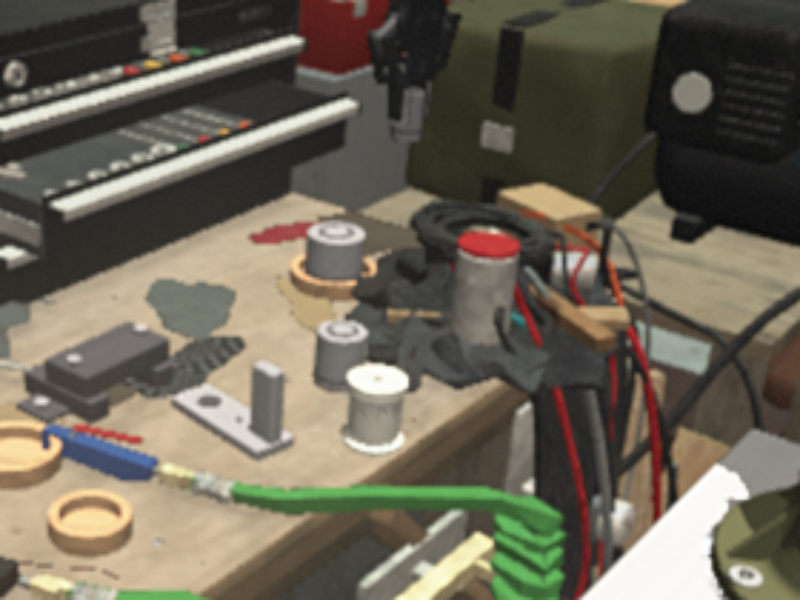

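The large die stands in its holder: (335,250) in the scene crop, (468,180) in the top crop. The small die hangs upright in the fingers at (405,115). Next come placing the small die and then the middle die.

```bash
python3 - <<'E'
from h import *
place(.4415,.3137,.023,pi,.05)
pick(.4435,.0095,.015,pi/4,.06)
k=cam("scene"); save("M1",cv2.resize(k["img"][150:360,180:460],(800,600)))
k=cam("top"); P=cloud(k)
def circ(n,c,rad,lo,hi,Dm):
    d=np.hypot(P[...,0]-c[0],P[...,1]-c[1]); q=P[(d<rad)&(P[...,2]>lo)&(P[...,2]<hi)]
    (x,y),R=cv2.minEnclosingCircle(q[:,:2].astype(np.float32)); print(n,len(q),round(x,4),round(y,4),"d",round(2*R,4),"z",np.median(q[:,2]).round(4))
circ("S",(.4415,.3137),.04,.045,.065,.03); circ("L",(.57,-.156),.05,.045,.065,.058)
E
```

```text
guard True
placed t 18.6 p [0.4413 0.3133 0.024 ] yaw 3.141 gap 0.0283 F [0.5 0.  4.6]
away t 20.2 p [0.4411 0.3132 0.189 ] yaw 3.141 gap 0.05 F [ 0.3 -0.1  0.1]
guard False
down t 23.1 p [0.4441 0.0095 0.0156] yaw 0.785 gap 0.06 F [-0.3 -0.2 -0.1]
gripped t 23.4 p [0.4441 0.0092 0.0159] yaw 0.785 gap 0.0425 F [-1.4 -0.6  5.8]
up t 24.4 p [0.4427 0.0095 0.1442] yaw 0.785 gap 0.043 F [-0.4 -1.5 -2.4]
S 154 0.4402 0.3134 d 0.03 z 0.0558
L 560 0.5688 -0.1547 d 0.058 z 0.0557
```

View pics/M1.png

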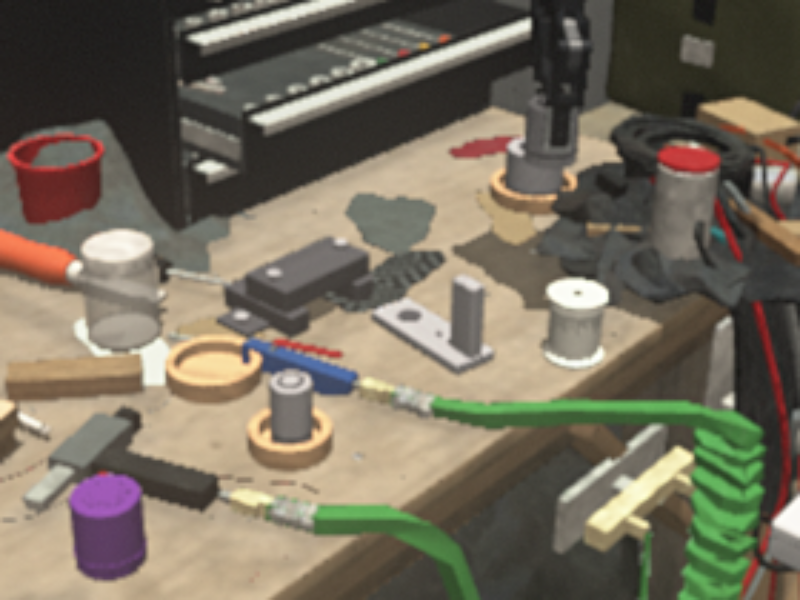

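The small and large dies sit on their floors: tops at 56 mm, within 2 mm of centre. The middle die is held at (550,130), and the blue tool touches only the rim of its holder at (250,350).

```bash
python3 - <<'E'
from h import *
place(.550,.289,.021,pi/4,.062)
r.move_ptp([.423,.1384,.2],[pi,0,pi-.19])
r.set_gripper(.045)
print(r.line_to([.423,.1384,.036],.12,guard=15)); st("tab down")
k=cam("scene"); save("P1",cv2.resize(k["img"][150:360,180:460],(800,600)))
k=cam("top"); P=cloud(k)
d=np.hypot(P[...,0]-.55,P[...,1]-.289); q=P[(d<.05)&(P[...,2]>.045)&(P[...,2]<.065)]
print(cv2.minEnclosingCircle(q[:,:2].astype(np.float32)),np.median(q[:,2]))
E
```

```text
guard True
placed t 27.5 p [0.5497 0.2887 0.022 ] yaw 0.785 gap 0.0425 F [-1.   0.2  4.5]
away t 29.1 p [0.5495 0.2885 0.1889] yaw 0.785 gap 0.062 F [ 0.1 -0.8 -0.5]
False
tab down t 33.4 p [0.4236 0.1384 0.0366] yaw 2.951 gap 0.0451 F [ 0.4  1.  -0.1]
((0.5493547320365906, 0.289448082447052), 0.021999236196279526) 0.05573994618440023
```

View pics/P1.png

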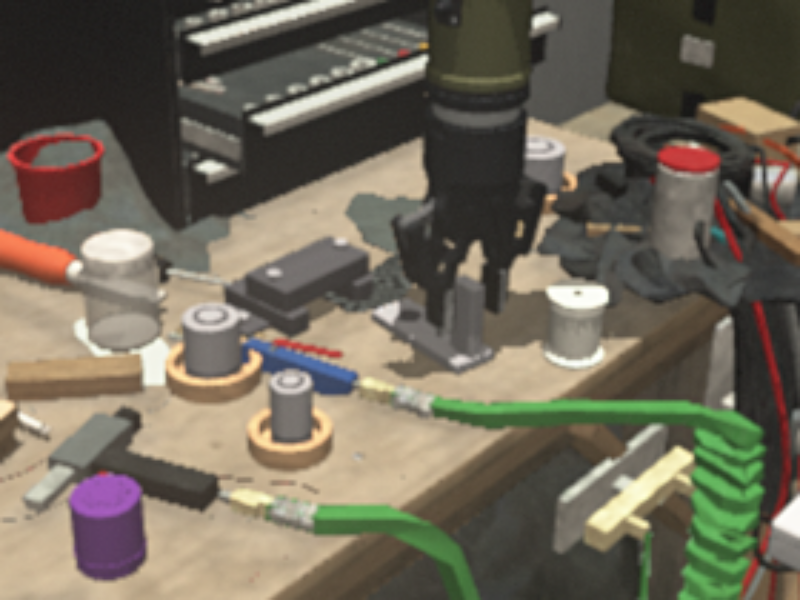

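All three dies stand in their holders; the middle one is at (210,340). The open jaws straddle the plate's tab at (468,310).

```bash
python3 - <<'E'
from h import *
r.set_gripper(0.0,70); st("grip")
p=r.get_state()["tool_pos"]; r.line_to([p[0],p[1],p[2]+.004],.03); st("lift")
z=p[2]+.004
r.line_to([.435,.1585,z],.05,rot=[pi,0,pi-.018]); st("aligned")
print(r.line_to([.500,.1577,z],.05,guard=12)); st("in")
k=cam("scene"); save("P2",cv2.resize(k["img"][200:320,220:380],(800,600)))
k=cam("top"); save("P2t",cv2.resize(k["img"][160:290,240:370],(600,600)))
E
```

```text
grip t 33.9 p [0.4232 0.1383 0.0363] yaw 2.951 gap 0.0131 F [-0.9 -1.5  3.9]
lift t 34.2 p [0.4231 0.1382 0.0402] yaw 2.951 gap 0.013 F [-1.2 -0.1 -2.3]
aligned t 34.8 p [0.4347 0.1586 0.04  ] yaw 3.124 gap 0.0133 F [ 0.3  0.  -2.2]
False
in t 36.2 p [0.4996 0.1577 0.0402] yaw 3.124 gap 0.0137 F [ 1.1  0.4 -2.4]
```

View pics/P2.png

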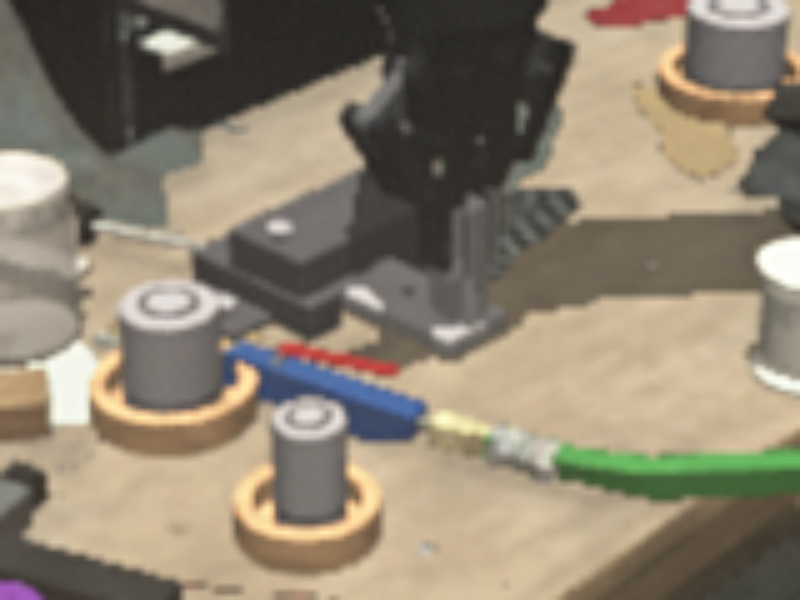

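View pics/P2t.png

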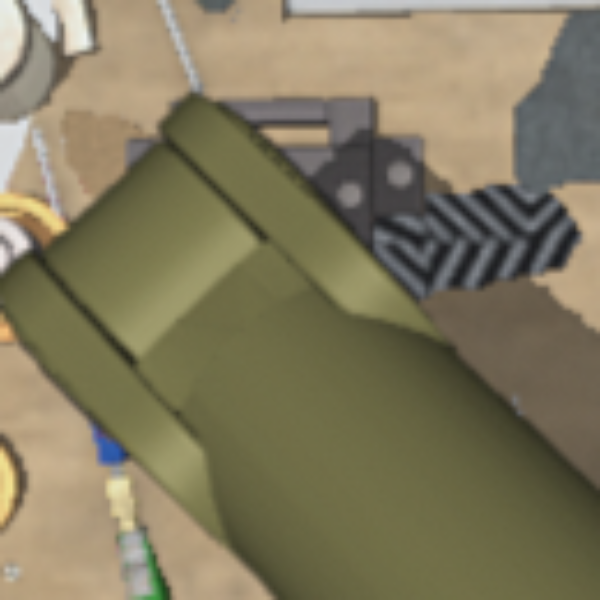

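The plate is entering the slot straight, with its tab at (475,250). Now I lower it and push to the stop under guard.

```bash
python3 - <<'E'
from h import *
z=r.get_state()["tool_pos"][2]
print(r.line_to([.500,.1577,z-.003],.03,guard=6)); st("low")
print(r.line_to([.530,.1571,z-.003],.03,guard=10)); st("push")
p=r.get_state()["tool_pos"]
print(r.line_to([p[0],p[1],p[2]-.0015],.03,guard=6)); st("down")
r.set_gripper(.045); st("open"); r.line_to([p[0],p[1],.15],.12); r.line_to([p[0]-.06,p[1],.25],.2)
r.move_ptp([.45,-.2,.32],[pi,0,pi]); st("clear")
kt=cam("top"); k=cam("scene"); save("F1",cv2.resize(k["img"][170:320,180:460],(800,429))); save("F1t",cv2.resize(kt["img"][145:325,190:510],(800,450)))
for nm,kk in(("top",kt),("sc",k)):
    P=cloud(kk)
    q=P[(P[...,2]>.066)&(P[...,2]<.078)&(P[...,0]>.46)&(P[...,0]<.57)&(P[...,1]>.11)&(P[...,1]<.2)]
    print(nm,"tab",cv2.minAreaRect((q[:,:2]*1000).astype(np.float32)))
    for n,c,lo,hi,R in(("S",(.4415,.3137),.045,.065,.04),("L",(.57,-.156),.045,.065,.05),("M",(.55,.289),.045,.065,.045),("jar",(.652,.293),.075,.09,.05),("spool",(.367,.07),.048,.062,.04)):
        d=np.hypot(P[...,0]-c[0],P[...,1]-c[1]); q=P[(d<R)&(P[...,2]>lo)&(P[...,2]<hi)]
        print(nm,n,len(q),np.round(cv2.minEnclosingCircle(q[:,:2].astype(np.float32))[0],4) if len(q)>5 else None)
E
```

```text
False
low t 36.6 p [0.4997 0.1576 0.037 ] yaw 3.124 gap 0.0132 F [-0.5 -0.7 -1.7]
True
push t 37.3 p [0.5201 0.157  0.0365] yaw 3.123 gap 0.0136 F [ 0.2  0.3 -0.8]
False
down t 37.5 p [0.52   0.1571 0.0363] yaw 3.123 gap 0.0133 F [-5.9 -3.9 12.2]
open t 38.0 p [0.5201 0.1569 0.0348] yaw 3.123 gap 0.0448 F [ 0.1  0.2 -0.3]
clear t 41.2 p [ 0.4506 -0.1983  0.3196] yaw -3.139 gap 0.0448 F [ 0.7  0.9 -0.5]
top tab ((519.9357299804688, 157.36170959472656), (13.056800842285156, 23.893766403198242), 88.70439910888672)
top S 154 [0.4403 0.314 ]
top L 565 [ 0.569  -0.1544]
top M 325 [0.5497 0.2894]
top jar 539 [0.6523 0.293 ]
top spool 382 [0.3677 0.0704]
sc tab ((517.1734008789062, 158.4851531982422), (24.310361862182617, 12.93641185760498), 1.1489487886428833)
sc S 159 [0.4392 0.313 ]
sc L 198 [ 0.5691 -0.1551]
sc M 242 [0.5468 0.2886]
sc jar 287 [0.6506 0.2915]
sc spool 188 [0.3653 0.0679]
```

```bash
true
```

```text
(no output)
```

View pics/F1.png

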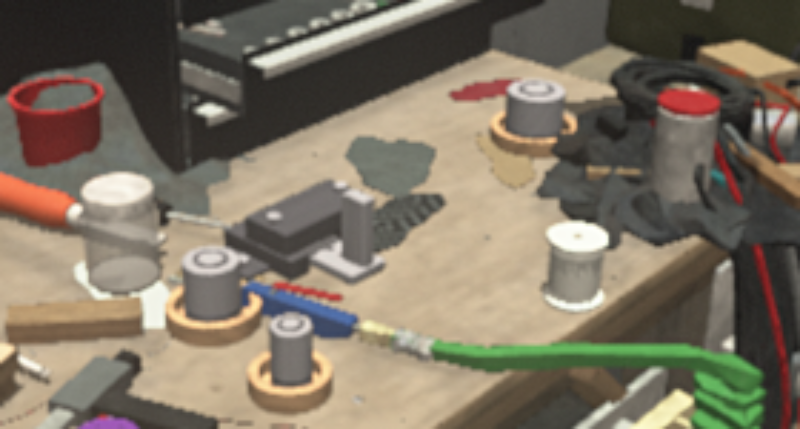

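View pics/F1t.png

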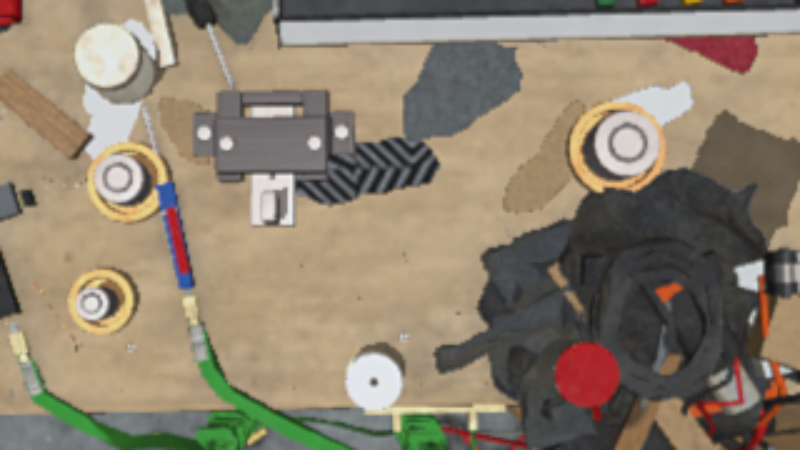

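The plate's bright leading end shows in the gap at (272,110), right up to the stop bar and centred in the slot. The dies sit in their holders at (618,143), (120,180) and (95,303). The jar (108,60) and the spool (374,380) have not moved. Handing in.

```bash
python3 - <<'E'
from h import *
r.sleep(.3); r.job_done(); st("done")
E
```

```text
the job is handed in; nothing more can be done
the job is handed in; nothing more can be done
```

All three dies are in their own holders, the plate is home against the stop, and I handed the job in at about 42 s of the 120 s allowed; no verdict is reported.

- **Dies:** the top camera shows each die within about 2 mm of its holder's centre. Their tops measured 56 mm high when checked just after placing, so each rests on its holder's floor.
- **Plate:** the push stopped on contact (10 N guard) with the tab at x = 0.520 m, as predicted for home. In the top view its leading end reaches the stop bar, it lies about 1° off square with the world axes like the bridge, and it is centred in the slot.
- **Bystanders:** the jar and spool read within about 2 mm of their starting positions in each camera.
- **Disagreements:** the scene camera reads up to about 3 mm different from the top camera throughout, slightly more than the stated 2 mm calibration. Lowering the plate before release briefly pressed it on the worktop with about 12 N, well below the limits.

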